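# Dispense the orange wall box from the revolving bin

### The arm

A 6-joint arm with a two-finger parallel gripper is mounted at the origin on the work surface. World frame = base frame: x ahead of the robot, y to its left, z up, the work surface at z = 0. Lengths are in m, angles in rad, forces in N, time in s.
With the tool pointing down it reaches from about 0.35 to 0.725 m from the base axis. Payload 6 kg.
Tool frame: the origin (TCP) lies at the very end of the fingers, on their centre line; the grasp point (between the pads) lies 19 mm behind it; y points along the fingers, x is the direction in which the jaws open and shut, and the axes are right-handed (so a half turn about y gives the same grasp; the last joint's range is limited). The gripper opens to 85 mm and grips with 20 to 120 N. Pads are 22 mm wide; open, the fingers measure 114 mm over their backs; the gripper's body (76 mm by 85 mm) begins 54 mm behind the grasp point. The pads swing forward as they close: fully open they stand 13 mm farther back than shut.
Start: joints at [1.513, 0.04, 0.085, 0, -1.615, -0.334], TCP at [0.229, 0.555, 0.231] pointing down, gripper open.
Joint ranges: [-2.56, 2.56], [-1.29, 2.01], [-1.08, 1.49], [-3.29, 1.98], [-2.81, -0.18], [-2.99, 2.99]. Speed limits (rad/s): [2.57, 2.57, 3.01, 3.14, 3.14, 3.14].

### API

Orientations are given as [roll, pitch, yaw] about the fixed x, y, z axes, in that order (R = Rz(yaw) Ry(pitch) Rx(roll)).
In Python, from cell import bot, camera gives the robot as it stands. The module is installed in compiled form; this text tells all that it offers.
- The arm moves only by the tool drive_tool, never from a script. Its argument "moves" is a list of rows, each an object of numbers: "rx", "ry", "rz": the turn, a rotation vector about the world's x, y, z each as a share of pi rad, from -1 to 1; "tx", "ty", "tz": the shift along the world's x, y, z each as a share of 0.5 m, from -1 to 1; "claw": the opening, from 0 (shut) to 1 (fully open). In form: [{"rx": .., "ry": .., "rz": .., "tx": .., "ty": .., "tz": .., "claw": ..}, ...]. A call has exactly 5 rows; each row is the pose to reach, as a shift and turn from the pose commanded when the call began, turning the shorter way round; what a row does not reach only later rows make up. A row lasts 1/8 s, in which the tool goes at most 62.5 mm and 10.7 degrees, less where a joint would pass 70% of its speed; a pose out of reach is approached as far as the arm can. A call with a number of a shift or a turn outside -1 to 1 is refused whole. A call with a gripper value outside its range is refused whole. The fingers move at their own pace and stop on an object; "force" is the grip in N (left out, the last holds). Time passes only in rows, so rows that repeat a pose let the fingers close, or fill a call up. It gives the time, the measured TCP pose, the force and the opening at its end, in the units of the state.
- bot.read_state(): the state, without advancing time (a new reading comes with each control period).
- camera(name): name is "side" or "top"; returns a dict with "frame" (384x512x3 uint8, red, green, blue), "mtx" (3x3 intrinsics, pixels), "k1" (the pictures are not rectified: a ray, as slopes to the right and down, at radius r is drawn at 1 + k1 r^2 times it, then the intrinsics apply), "view" (4x4, takes a point from world to camera coordinates). Camera axes: x right, y down, z forward; pixel columns grow to the right and rows downward; lengths in m; the calibration is good to about 2 mm. A picture is of the moment at which its call begins. There is no depth.
- bot.finish_job(): hands the job in, once; it reports no verdict.
The state is a dict: "clock": time; "q": joint angles; "dq": joint speeds; "joint_torque": joint torques, N m; "tool_pos": TCP position; "ee_rot": TCP orientation; "contact_force": force on the tool from outside, world axes, zero at the start; "moment": the same for the moment, N m; "finger_gap": finger opening in m.
Only numpy, scipy, OpenCV 4.12 (cv2) and the standard library are available. Lean on these libraries where they do the work, as an engineer would, in place of code of your own. Each camera call takes 0.05 s, during which the arm holds its last target.

### The job

Turn the revolving bin until the orange wall box faces the outlet, then draw it out through the outlet onto the white delivery tray until it rests upright and flat against the tray's end stop. Leave the other boxes in the bin and do not disturb the things lying on the bench.

Things in the scene. Friction and masses are not known exactly. Their poses are not given: they have to be found in the camera images.
- dispenser: fixed revolving-bin dispenser: round grey base with a rim wall (outer radius 153 mm, 5 mm thick, top 55 mm above the bench) around a blue turntable. Origin on the turning axis at bench level; the outlet and white tray lie towards its own -x; z is up
- outlet (a point): outlet: middle of the gap in the rim wall, 150 mm from the axis towards the dispenser's -x, at the turntable's top. The wall is open 22 degrees either side of -x, a gap about 112 mm wide
- guard (a point): steel wire guard, 100 mm above the bench: this point is on the turning axis. It covers the turntable out to 158 mm radius, except for the 60 degrees either side of the dispenser's -x: that open sector is where one can reach in from above
- hub (a point): turntable: point on its turning axis at the height of its top, 22 mm above the bench; radius 140 mm. It turns about z either way without end, stays where it is left and carries the boxes round with it. Turning it takes about 0.65 N m (6 N at 105 mm from the axis), a little more when fast
- partitions (a point): partitions of the turntable: this point is on the axis at their tops, 92 mm above the bench, 20 mm above the boxes' rims, so they can be pushed above the boxes. Five upright blue radial walls, 72 degrees apart, 5 mm thick, out to radius 137 mm. Their angle is not reported (the axes here do not turn): each box starts within 8 degrees of midway between two; feel or look for them
- tray (a point): white tray beyond the outlet: middle of its floor, 19 mm above the bench and 3 mm below the turntable's top; 126 mm wide between side walls that reach 50 mm above the bench
- stop (a point): middle of the tray's end stop: on its inner face, at the tray floor (19 mm above the bench), 235 mm from the turning axis. The end stop stands 31 mm above the tray floor
- orange_box_center (a point): centre (25 mm above its underside) of the orange open-topped wall box, 64 x 64 mm and 50 mm high, walls and floor 4 mm, about 0.2 kg, loose in its compartment. Its z axis points up, its x axis is along one side. The box to dispense; starts 70 to 180 degrees round from the outlet, 91 mm from the turning axis
- white_box_a_center (a point): centre (25 mm above its underside) of the white open-topped wall box, 64 x 64 mm and 50 mm high, walls and floor 4 mm, about 0.2 kg, loose in its compartment. Its z axis points up, its x axis is along one side. It stays in the bin
- white_box_b_center (a point): centre (25 mm above its underside) of the white open-topped wall box, 64 x 64 mm and 50 mm high, walls and floor 4 mm, about 0.2 kg, loose in its compartment. Its z axis points up, its x axis is along one side. It stays in the bin
- grey_box_center (a point): centre (25 mm above its underside) of the grey open-topped wall box, 64 x 64 mm and 50 mm high, walls and floor 4 mm, about 0.2 kg, loose in its compartment. Its z axis points up, its x axis is along one side. It stays in the bin
- screwdriver_grip (a point): yellow-handled screwdriver, 190 mm long, loose on the bench: middle of its handle; leave alone
- brush_grip (a point): wooden-handled brush, 180 mm long, loose on the bench: middle of its handle; leave alone
- trunking_center (a point): centre of a white trunking offcut, 160 x 40 x 16 mm, loose on the bench; leave alone

How it is judged:
By the outcome, as a careful person would: the job done as asked, in the order asked, and still so for the second after the job is handed in, with the robot touching nothing.
It also fails if it takes over 58 s, if anything falls off the work surface, if the arm or the gripper's body presses on something with over 40 N, if the wrist force passes 120 N, or if a joint passes its speed limit or range.

## Working session

There is one attempt and no reset: what is moved stays moved. The work goes in short steps, Python scripts to look and compute and a tool call to move; the robot and the scene stay as the last step left them, time stands still between calls to the robot, and variables do not carry over. Pictures are saved under pics/ and viewed, and the job is handed in when it is done.

Besides the shell and the picture viewer there is one more tool, called after "Request:" as name(argument=value, ...) on one line, values as JSON. drive_tool: Moves the arm, as the interface text tells. Shift numbers are shares of 0.5 m and turn numbers shares of pi rad, none past 1 either way. Its arguments: {"type":"object","properties":{"moves":{"type":"array","items":{"type":"object","properties":{"rx":{"type":"number","minimum":-1,"maximum":1},"ry":{"type":"number","minimum":-1,"maximum":1},"rz":{"type":"number","minimum":-1,"maximum":1},"tx":{"type":"number","minimum":-1,"maximum":1},"ty":{"type":"number","minimum":-1,"maximum":1},"tz":{"type":"number","minimum":-1,"maximum":1},"claw":{"type":"number"}}}},"force":{"type":"number"}},"required":["moves"]}

```bash
mkdir -p pics
python3 - <<'E'
from cell import bot,camera
import cv2,numpy as np
s=bot.read_state()
for k,v in s.items(): print(k,np.round(v,4))
for n in("side","top"):
    c=camera(n); cv2.imwrite(f"pics/{n}0.png",c["frame"][:,:,::-1]); print(n,c["mtx"],c["k1"],c["view"])
E
ls
```

```text
clock 0.0
q [ 1.5127e+00  4.0800e-02  8.3800e-02 -5.0000e-04 -1.6155e+00 -3.3370e-01]
dq [-0.0009 -0.0005  0.0004  0.0001 -0.0009  0.0009]
joint_torque [-1.00000e-03 -3.68213e+01  3.47410e+01  6.93260e+00 -5.50000e-03
  0.00000e+00]
tool_pos [0.2289 0.5543 0.2303]
ee_rot [-1.5707e+00 -1.8000e-03 -1.9626e+00]
contact_force [0.2089 0.2944 0.8407]
moment [-0.0292  0.0164 -0.0043]
finger_gap 0.0856
side [[358.37244443   0.         255.80075823]
 [  0.         358.37244443 186.29948699]
 [  0.           0.           1.        ]] -0.06866735185760846 [[-0.99612766 -0.08784218 -0.00366566  0.57898059]
 [-0.04523602  0.5478349  -0.83536257  0.05078276]
 [ 0.07538825 -0.83196194 -0.54968713  0.9583686 ]
 [ 0.          0.          0.          1.        ]]
top [[464.92472194   0.         264.44573037]
 [  0.         464.92472194 187.10791413]
 [  0.           0.           1.        ]] -0.10672553922519487 [[-0.00920492 -0.99992907 -0.00755781  0.09852743]
 [-0.99410263  0.00996747 -0.10798431  0.5547074 ]
 [ 0.10805198  0.00651925 -0.99412387  1.07512464]
 [ 0.          0.          0.          1.        ]]
pics
```

View pics/side0.png

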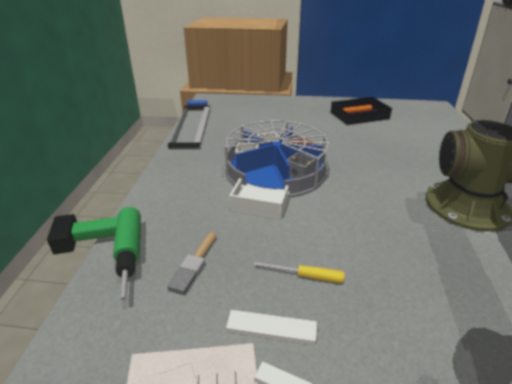

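View pics/top0.png

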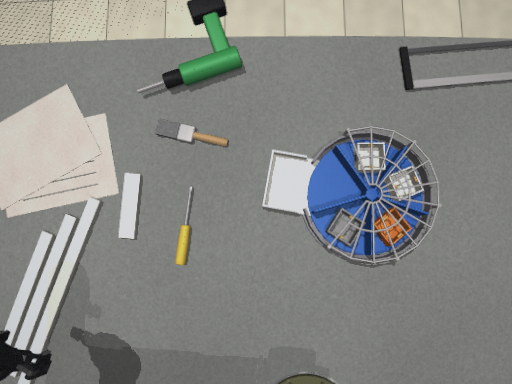

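```bash
cat > h.py <<'E'
from cell import bot,camera
import cv2,numpy as np
from scipy.spatial.transform import Rotation as R
def ray(c,px,z):
    K=c["mtx"];d=np.array([c["k1"],0,0,0,0],float)
    p=cv2.undistortPoints(np.array(px,float).reshape(-1,1,2),K,d).reshape(-1,2)
    V=c["view"];Rm=V[:3,:3];o=-Rm.T@V[:3,3]
    dr=np.c_[p,np.ones(len(p))]@Rm
    return o+dr*((z-o[2])/dr[:,2])[:,None]
def proj(c,P):
    P=np.array(P,float).reshape(-1,3)
    V=c["view"]; q,_=cv2.projectPoints(P,cv2.Rodrigues(V[:3,:3])[0],V[:3,3],c["mtx"],np.array([c["k1"],0,0,0,0]))
    return q.reshape(-1,2)
E
python3 - <<'E'
from h import *
c=camera("top");f=c["frame"]
cv2.imwrite("pics/crop0.png",cv2.resize(f[110:280,250:450,::-1],None,fx=4,fy=3.5,interpolation=cv2.INTER_CUBIC)[:600,:800])
h=cv2.cvtColor(f,cv2.COLOR_RGB2HSV)
m=cv2.inRange(h,(3,150,100),(20,255,255)); m[:, :330]=0
ys,xs=np.nonzero(m); print("orange",len(xs),xs.min(),xs.max(),ys.min(),ys.max())
print(ray(c,[[np.mean(xs),np.mean(ys)]],.06))
m=cv2.inRange(f,(200,200,200),(255,255,255)); m[:,:258]=0;m[:,318:]=0
n,l,st,ce=cv2.connectedComponentsWithStats(m)
print(st,ce)
print(ray(c,[[373,193]],.092))
E
```

```text
orange 441 375 411 208 244
[[ 0.45731819 -0.19690979  0.06      ]]
[[     0      0    512    384 194561]
 [   263    150     52     65   2047]] [[255.14695648 191.58285062]
 [289.05569126 183.62530532]]
[[ 0.53314564 -0.15142302  0.092     ]]
```

View pics/crop0.png

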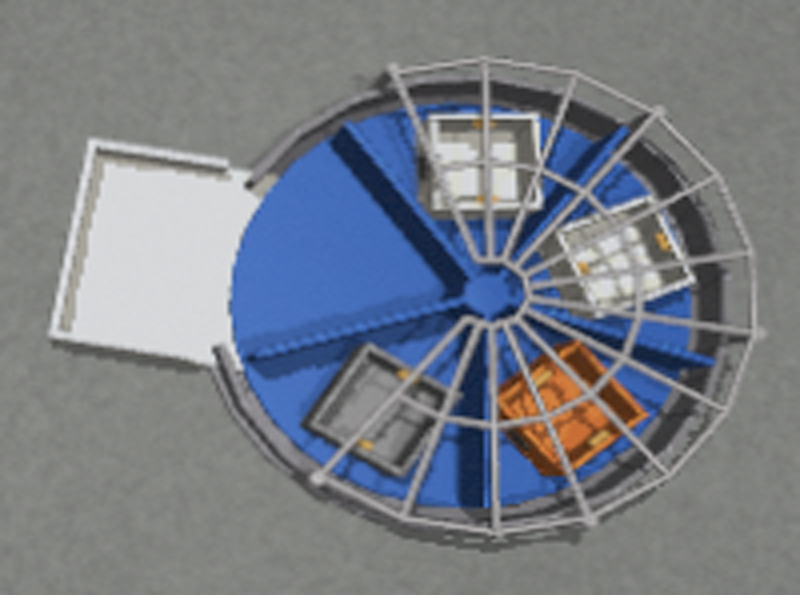

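Run:
```python
from h import *
from scipy.optimize import least_squares
c=camera("top")
U=lambda a:np.array(a,float)/[4,3.5]+[250,110]
g=ray(c,U([(392,70),(484,60),(575,72),(660,110),(718,180),(748,250),(760,332),(725,408),(670,472),(592,520),(497,530),(407,515),(318,480)]),.1)
r=least_squares(lambda p:np.hypot(g[:,0]-p[0],g[:,1]-p[1])-p[2],[.53,-.15,.158]);print("guard",r.x,np.abs(r.fun).max())
h=r.x[:2]
a=np.degrees(np.arctan2(g[:,1]-h[1],g[:,0]-h[0]));print(a)
t=ray(c,U([(93,142),(52,338)]),.05);print("tray end",t,t.mean(0)[:2]-h,np.linalg.norm(t.mean(0)[:2]-h),np.degrees(np.arctan2(*(t.mean(0)[:2]-h)[::-1])), np.linalg.norm(t[0]-t[1]),np.degrees(np.arctan2(*(t[0]-t[1])[:2][::-1])))
o=ray(c,U([(575,343),(648,412),(563,475),(498,408)]),.072)
print("orange",o, o.mean(0)-[*h,0],np.hypot(*(o.mean(0)[:2]-h)),np.degrees(np.arctan2(*(o.mean(0)[:2]-h)[::-1])))
p=ray(c,U([(345,130),(248,357),(475,507),(715,360),(627,127)]),.092)
print("partit",np.c_[np.hypot(*(p[:,:2]-h).T),np.degrees(np.arctan2(p[:,1]-h[1],p[:,0]-h[0]))])
print(ray(c,U([(490,295)]),.092))
```

```text
guard [ 0.53203788 -0.14869872  0.15242183] 0.0028448082546646547
[  19.4307444    -0.73751378  -20.7477106   -41.0463866   -62.00998624
  -80.42612166 -100.40788828 -120.36314108 -140.07491954 -160.23603954
  179.66500083  160.25125838  139.9996175 ]
tray end [[0.63990858 0.07151329 0.05      ]
 [0.50800856 0.09684216 0.05      ]] [0.04192069 0.23287644] 0.23661948623674964 79.79532798046867 0.13430996386680066 -10.87022828239364
orange [[ 0.49998147 -0.20294979  0.072     ]
 [ 0.4542836  -0.24378605  0.072     ]
 [ 0.41416392 -0.19309222  0.072     ]
 [ 0.45815661 -0.15699106  0.072     ]] [-0.07539148 -0.05050606  0.072     ] 0.09074544970671936 -146.18118258114583
partit [[ 1.31805733e-01  3.60655329e+01]
 [ 1.41598800e-01  1.06441907e+02]
 [ 1.37349928e-01  1.75395439e+02]
 [ 1.36479813e-01 -1.09370931e+02]
 [ 1.36896003e-01 -3.82435145e+01]]
[[ 0.53025244 -0.15018837  0.092     ]]
```

Request:
drive_tool(moves=[{"tx":0.045,"ty":-0.112,"rz":-0.05,"claw":0},{"tx":0.09,"ty":-0.224,"rz":-0.1,"claw":0},{"tx":0.135,"ty":-0.336,"rz":-0.15,"claw":0},{"tx":0.18,"ty":-0.448,"rz":-0.2,"claw":0},{"tx":0.225,"ty":-0.56,"rz":-0.25,"claw":0}], force=40)

```text
schema error: expected keys rx, ry, rz, tx, ty, tz, claw
```

Request:
drive_tool(moves=[{"tx":0.045,"ty":-0.112,"rz":-0.037,"claw":0},{"tx":0.09,"ty":-0.224,"rz":-0.074,"claw":0},{"tx":0.135,"ty":-0.336,"rz":-0.111,"claw":0},{"tx":0.18,"ty":-0.448,"rz":-0.148,"claw":0},{"tx":0.225,"ty":-0.56,"rz":-0.183,"claw":0}])

```text
schema error: expected keys rx, ry, rz, tx, ty, tz, claw
```

Request:
drive_tool(moves=[{"rx":0,"ry":0,"tz":0,"tx":0.045,"ty":-0.112,"rz":-0.05,"claw":0},{"rx":0,"ry":0,"tz":0,"tx":0.09,"ty":-0.224,"rz":-0.1,"claw":0},{"rx":0,"ry":0,"tz":0,"tx":0.135,"ty":-0.336,"rz":-0.15,"claw":0},{"rx":0,"ry":0,"tz":0,"tx":0.18,"ty":-0.448,"rz":-0.2,"claw":0},{"rx":0,"ry":0,"tz":0,"tx":0.225,"ty":-0.56,"rz":-0.25,"claw":0}], force=40)

```text
clock: 0.82
tool_pos: [0.3418, 0.2727, 0.2313]
ee_rot: [-1.571, 0.0, -2.752]
contact_force: [0.8, 0.5, -0.6]
finger_gap: 0.0003
```

Request:
drive_tool(moves=[{"rx":0,"ry":0,"tz":0,"tx":0.045,"ty":-0.112,"rz":-0.037,"claw":0},{"rx":0,"ry":0,"tz":0,"tx":0.09,"ty":-0.224,"rz":-0.074,"claw":0},{"rx":0,"ry":0,"tz":0,"tx":0.135,"ty":-0.336,"rz":-0.111,"claw":0},{"rx":0,"ry":0,"tz":0,"tx":0.18,"ty":-0.448,"rz":-0.148,"claw":0},{"rx":0,"ry":0,"tz":0,"tx":0.225,"ty":-0.56,"rz":-0.183,"claw":0}])

```text
clock: 1.45
tool_pos: [0.4544, -0.0074, 0.2315]
ee_rot: [-1.572, 0.001, 2.957]
contact_force: [0.6, 1.4, 0.5]
finger_gap: 0.0002
```

Request:
drive_tool(moves=[{"rx":0,"ry":0,"tz":0,"tx":0.042,"ty":-0.102,"rz":0,"claw":0},{"rx":0,"ry":0,"tz":-0.1,"tx":0.042,"ty":-0.102,"rz":0,"claw":0},{"rx":0,"ry":0,"tz":-0.2,"tx":0.042,"ty":-0.102,"rz":0,"claw":0},{"rx":0,"ry":0,"tz":-0.26,"tx":0.042,"ty":-0.102,"rz":0,"claw":0},{"rx":0,"ry":0,"tz":-0.26,"tx":0.042,"ty":-0.102,"rz":0,"claw":0}])

```text
clock: 2.08
tool_pos: [0.4735, -0.0568, 0.0989]
ee_rot: [-1.569, -0.005, 2.96]
contact_force: [0.2, -0.4, 1.0]
finger_gap: -0.0004
```

Run:
```python
from h import *
c=camera("top");f=c["frame"]
cv2.imwrite("pics/crop1.png",cv2.resize(f[110:280,250:450,::-1],None,fx=4,fy=3.5,interpolation=cv2.INTER_CUBIC))
c=camera("side");cv2.imwrite("pics/s1.png",cv2.resize(c["frame"][80:230,180:380,::-1],None,fx=4,fy=4))
```

```text
(no output)
```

View pics/crop1.png

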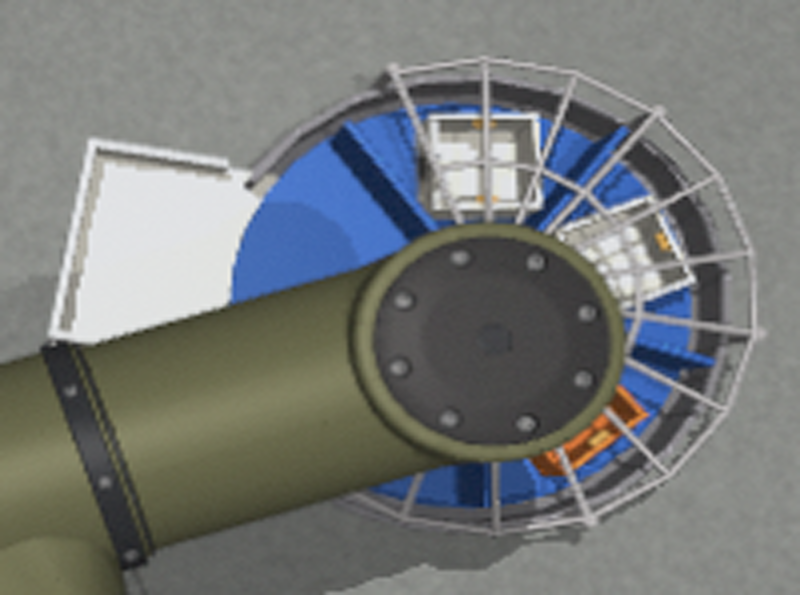

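View pics/s1.png

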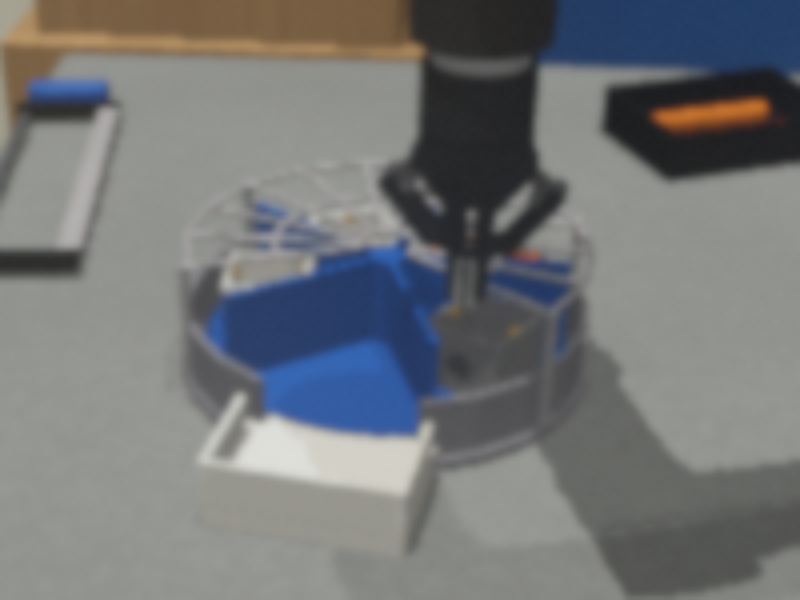

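Request:
drive_tool(moves=[{"rx":0,"ry":0,"tz":-0.041,"tx":0,"ty":0,"rz":0,"claw":0},{"rx":0,"ry":0,"tz":-0.041,"tx":0.027,"ty":0.0135,"rz":0,"claw":0},{"rx":0,"ry":0,"tz":-0.041,"tx":0.055,"ty":0.024,"rz":0,"claw":0},{"rx":0,"ry":0,"tz":-0.041,"tx":0.084,"ty":0.03,"rz":0,"claw":0},{"rx":0,"ry":0,"tz":-0.041,"tx":0.114,"ty":0.032,"rz":0,"claw":0}])

```text
clock: 2.8
tool_pos: [0.5312, -0.0415, 0.0823]
ee_rot: [-1.568, -0.003, 2.96]
contact_force: [-8.5, -3.0, 3.3]
finger_gap: 0.0002
```

Run:
```python
from h import *
c=camera("side");cv2.imwrite("pics/s2.png",cv2.resize(c["frame"][80:230,180:380,::-1],None,fx=4,fy=4))
```

```text
(no output)
```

View pics/s2.png

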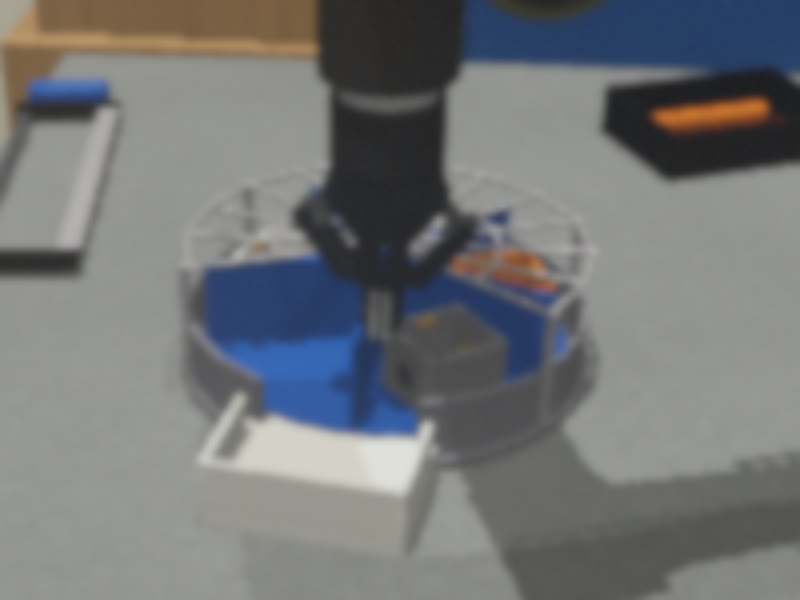

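Request:
drive_tool(moves=[{"rx":0,"ry":0,"tz":-0.005,"tx":0.033,"ty":-0.003,"rz":0,"claw":0},{"rx":0,"ry":0,"tz":-0.005,"tx":0.066,"ty":-0.01,"rz":0,"claw":0},{"rx":0,"ry":0,"tz":-0.005,"tx":0.097,"ty":-0.023,"rz":0,"claw":0},{"rx":0,"ry":0,"tz":-0.005,"tx":0.126,"ty":-0.041,"rz":0,"claw":0},{"rx":0,"ry":0,"tz":-0.005,"tx":0.149,"ty":-0.06,"rz":0,"claw":0}])

```text
clock: 3.48
tool_pos: [0.6056, -0.0701, 0.0793]
ee_rot: [-1.571, -0.003, 2.96]
contact_force: [-9.3, 3.3, 0.9]
finger_gap: -0.0002
```

Run:
```python
from h import *
c=camera("side");cv2.imwrite("pics/s3.png",cv2.resize(c["frame"][80:230,180:380,::-1],None,fx=4,fy=4))
c=camera("top");f=c["frame"]
cv2.imwrite("pics/crop3.png",cv2.resize(f[110:280,250:450,::-1],None,fx=4,fy=3.5,interpolation=cv2.INTER_CUBIC))
```

```text
(no output)
```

View pics/s3.png

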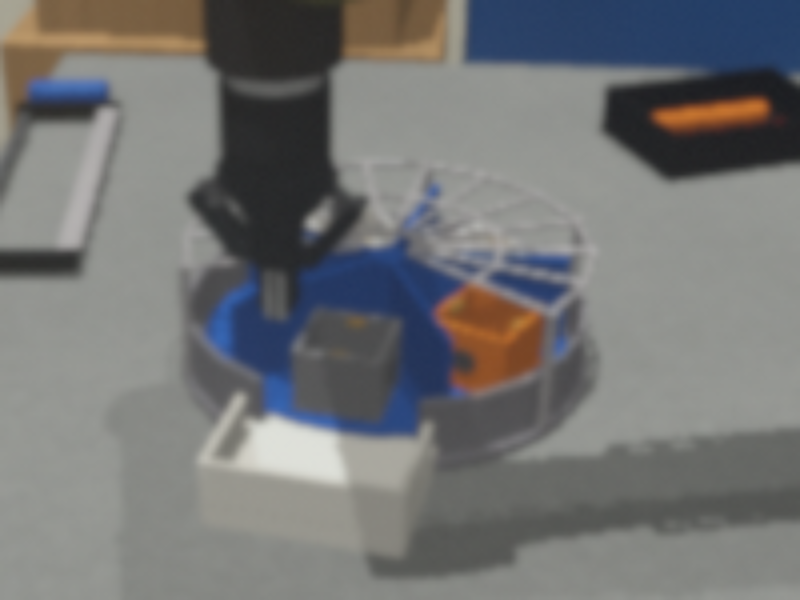

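View pics/crop3.png

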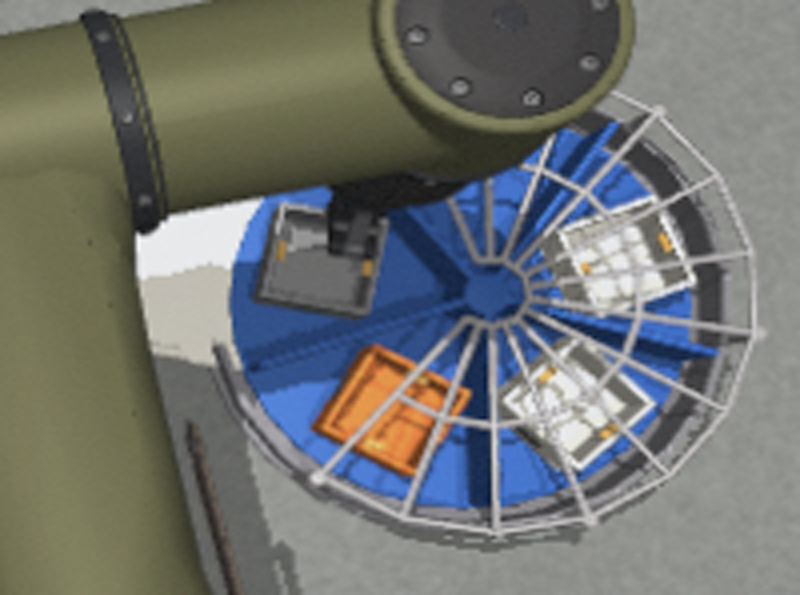

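Request:
drive_tool(moves=[{"rx":0,"ry":0,"tz":0.08,"tx":-0.005,"ty":0.005,"rz":0,"claw":0},{"rx":0,"ry":0,"tz":0.09,"tx":-0.09,"ty":0.028,"rz":0,"claw":0},{"rx":0,"ry":0,"tz":0.09,"tx":-0.18,"ty":0.028,"rz":0,"claw":0},{"rx":0,"ry":0,"tz":0.09,"tx":-0.262,"ty":0.028,"rz":0,"claw":0},{"rx":0,"ry":0,"tz":0.05,"tx":-0.262,"ty":0.028,"rz":0,"claw":0}])

```text
clock: 4.2
tool_pos: [0.4764, -0.0559, 0.1076]
ee_rot: [-1.575, 0.01, 2.961]
contact_force: [0.5, -0.6, -0.9]
finger_gap: -0.0004
```

Request:
drive_tool(moves=[{"rx":0,"ry":0,"tz":-0.05,"tx":0,"ty":0,"rz":0,"claw":0},{"rx":0,"ry":0,"tz":-0.05,"tx":0.027,"ty":0.0135,"rz":0,"claw":0},{"rx":0,"ry":0,"tz":-0.05,"tx":0.055,"ty":0.024,"rz":0,"claw":0},{"rx":0,"ry":0,"tz":-0.05,"tx":0.084,"ty":0.03,"rz":0,"claw":0},{"rx":0,"ry":0,"tz":-0.05,"tx":0.114,"ty":0.032,"rz":0,"claw":0}])

```text
clock: 4.82
tool_pos: [0.5308, -0.0414, 0.0783]
ee_rot: [-1.568, -0.004, 2.96]
contact_force: [-9.8, -4.0, 0.8]
finger_gap: 0.0003
```

Request:
drive_tool(moves=[{"rx":0,"ry":0,"tz":0,"tx":0.033,"ty":-0.003,"rz":0,"claw":0},{"rx":0,"ry":0,"tz":0,"tx":0.066,"ty":-0.01,"rz":0,"claw":0},{"rx":0,"ry":0,"tz":0,"tx":0.097,"ty":-0.023,"rz":0,"claw":0},{"rx":0,"ry":0,"tz":0,"tx":0.113,"ty":-0.032,"rz":0,"claw":0},{"rx":0,"ry":0,"tz":0,"tx":0.113,"ty":-0.032,"rz":0,"claw":0}])

```text
clock: 5.45
tool_pos: [0.589, -0.0562, 0.0786]
ee_rot: [-1.571, -0.0, 2.96]
contact_force: [-3.0, 1.0, -1.2]
finger_gap: -0.0001
```

Run:
```python
from h import *
c=camera("side");cv2.imwrite("pics/s4.png",cv2.resize(c["frame"][80:230,180:380,::-1],None,fx=4,fy=4))
c=camera("top");f=c["frame"]
cv2.imwrite("pics/crop4.png",cv2.resize(f[110:280,250:450,::-1],None,fx=4,fy=3.5,interpolation=cv2.INTER_CUBIC))
```

```text
(no output)
```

View pics/s4.png

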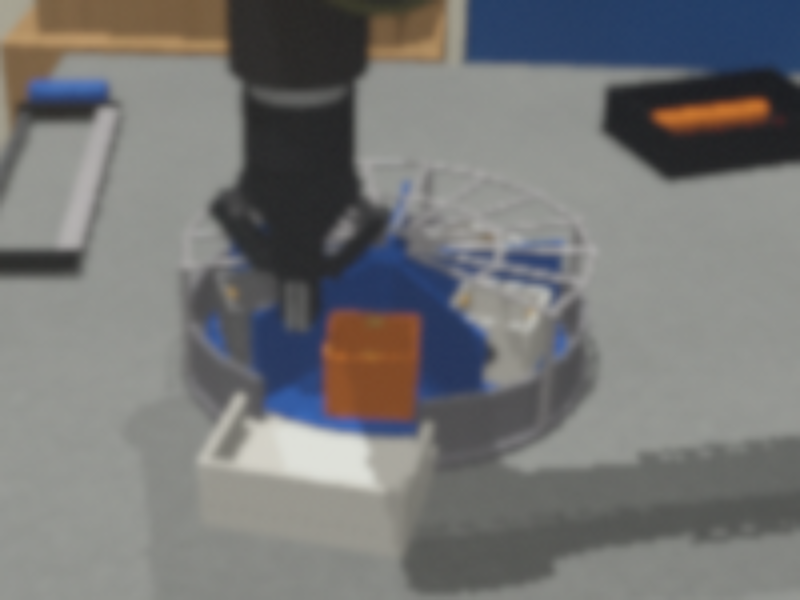

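View pics/crop4.png

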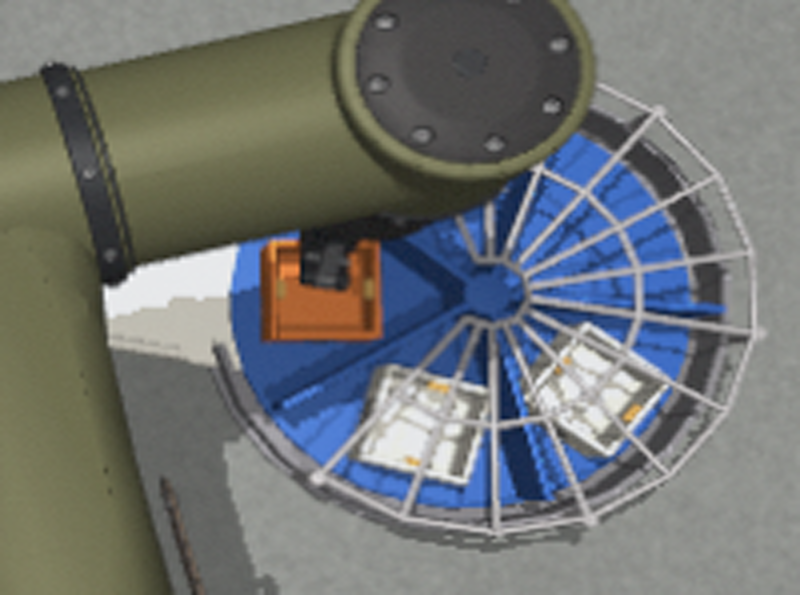

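Run:
```python
from h import *
c=camera("top");h=np.array([.532,-.149])
U=lambda a:np.array(a,float)/[4,3.5]+[250,110]
o=ray(c,U([(262,242),(380,240),(384,337),(264,340)]),.072)
print(o,o.mean(0),np.hypot(*(o.mean(0)[:2]-h)),np.degrees(np.arctan2(*(o.mean(0)[:2]-h)[::-1])))
e=np.diff(o[:,:2],axis=0);print(np.hypot(*e.T),np.degrees(np.arctan2(e[:,1],e[:,0])))
p=ray(c,U([(275,407),(530,500),(725,310)]),.092)
print("partit",np.c_[np.hypot(*(p[:,:2]-h).T),np.degrees(np.arctan2(p[:,1]-h[1],p[:,0]-h[0]))])
```

```text
[[ 0.56830768 -0.02433171  0.072     ]
 [ 0.56897596 -0.09228958  0.072     ]
 [ 0.50521152 -0.09282918  0.072     ]
 [ 0.50400932 -0.02413794  0.072     ]] [ 0.53662612 -0.0583971   0.072     ] 0.09072092563247545 87.07705697690022
[0.06796116 0.06376673 0.06870177] [ -89.43658541 -179.51514722   91.00265669]
partit [[ 1.41382086e-01  1.20635511e+02]
 [ 1.34404111e-01 -1.71567379e+02]
 [ 1.36320437e-01 -9.54569117e+01]]
```

Request:
drive_tool(moves=[{"rx":0,"ry":0,"tz":0,"tx":0.01,"ty":-0.007,"rz":0,"claw":0},{"rx":0,"ry":0,"tz":0,"tx":0.019,"ty":-0.014,"rz":0,"claw":0},{"rx":0,"ry":0,"tz":0,"tx":0.019,"ty":-0.014,"rz":0,"claw":0},{"rx":0,"ry":0,"tz":0.03,"tx":0.014,"ty":-0.01,"rz":0,"claw":0},{"rx":0,"ry":0,"tz":0.1,"tx":0.014,"ty":-0.01,"rz":0,"claw":0}])

```text
clock: 6.22
tool_pos: [0.596, -0.0613, 0.1292]
ee_rot: [-1.57, 0.0, 2.961]
contact_force: [-0.4, -0.1, 0.6]
finger_gap: 0.0001
```

Run:
```python
from h import *
c=camera("side");cv2.imwrite("pics/s5.png",cv2.resize(c["frame"][80:230,180:380,::-1],None,fx=4,fy=4))
c=camera("top");f=c["frame"]
cv2.imwrite("pics/crop5.png",cv2.resize(f[110:280,250:450,::-1],None,fx=4,fy=3.5,interpolation=cv2.INTER_CUBIC))
```

```text
(no output)
```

View pics/s5.png

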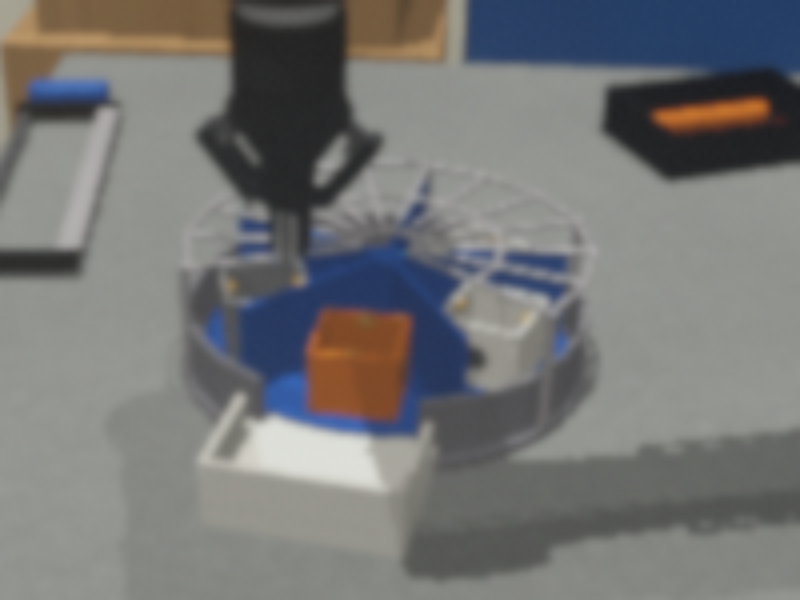

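View pics/crop5.png

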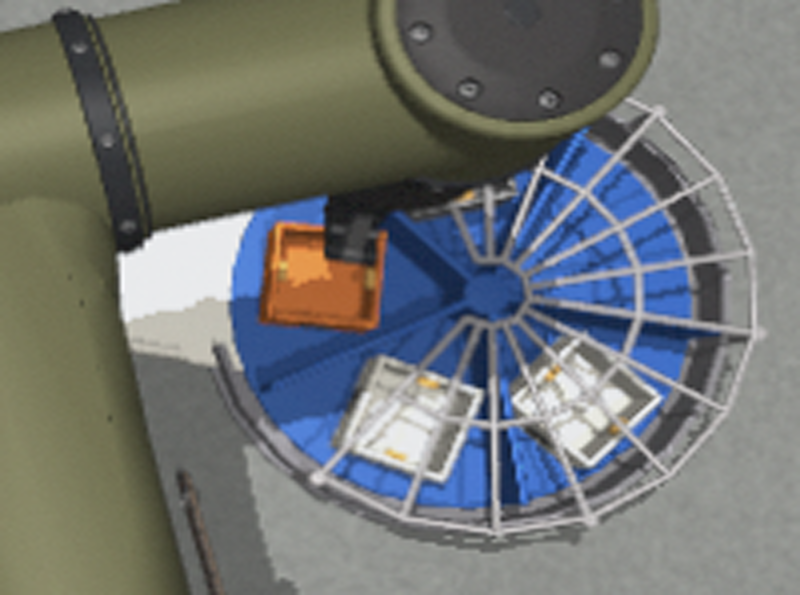

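Request:
drive_tool(moves=[{"rx":0,"ry":0,"tz":0,"tx":-0.1,"ty":0.007,"rz":0,"claw":0.14},{"rx":0,"ry":0,"tz":0,"tx":-0.1,"ty":0.007,"rz":0,"claw":0.14},{"rx":0,"ry":0,"tz":-0.06,"tx":-0.1,"ty":0.007,"rz":0,"claw":0.14},{"rx":0,"ry":0,"tz":-0.09,"tx":-0.1,"ty":0.007,"rz":0,"claw":0.14},{"rx":0,"ry":0,"tz":-0.09,"tx":-0.1,"ty":0.007,"rz":0,"claw":0.14}])

```text
clock: 6.95
tool_pos: [0.546, -0.0581, 0.0828]
ee_rot: [-1.57, -0.001, 2.96]
contact_force: [-0.5, -0.1, 0.8]
finger_gap: 0.0116
```

Run:
```python
from h import *
c=camera("side");cv2.imwrite("pics/s6.png",cv2.resize(c["frame"][80:230,180:380,::-1],None,fx=4,fy=4))
```

```text
(no output)
```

View pics/s6.png

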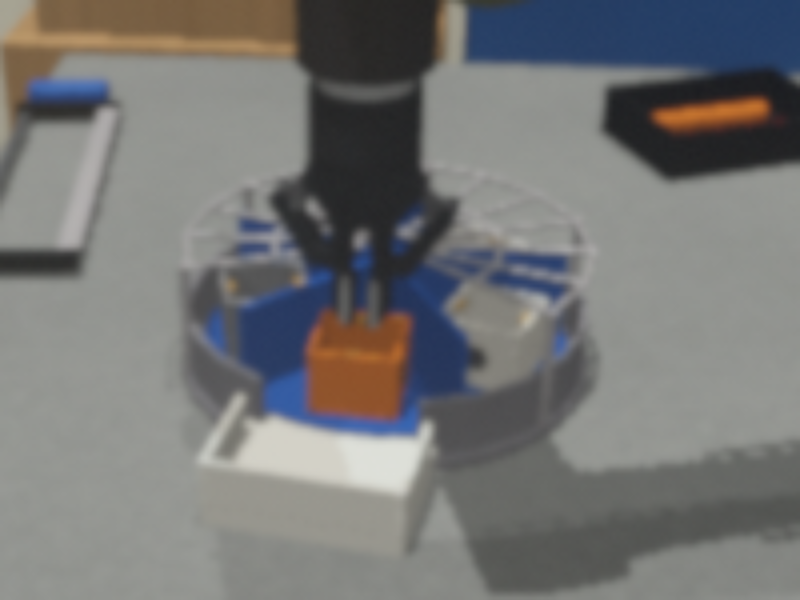

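Request:
drive_tool(moves=[{"rx":0,"ry":0,"tz":-0.05,"tx":0,"ty":0,"rz":0,"claw":0.14},{"rx":0,"ry":0,"tz":-0.074,"tx":0,"ty":0,"rz":0,"claw":0.14},{"rx":0,"ry":0,"tz":-0.074,"tx":0.004,"ty":0.02,"rz":0,"claw":0.14},{"rx":0,"ry":0,"tz":-0.074,"tx":0.01,"ty":0.045,"rz":0,"claw":0.14},{"rx":0,"ry":0,"tz":-0.074,"tx":0.015,"ty":0.07,"rz":0,"claw":0.14}])

```text
clock: 7.62
tool_pos: [0.5544, -0.022, 0.0474]
ee_rot: [-1.571, 0.001, 2.961]
contact_force: [-0.6, -1.9, 1.1]
finger_gap: 0.012
```

Run:
```python
from h import *
c=camera("side");cv2.imwrite("pics/s7.png",cv2.resize(c["frame"][80:230,180:380,::-1],None,fx=4,fy=4))
```

```text
(no output)
```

View pics/s7.png

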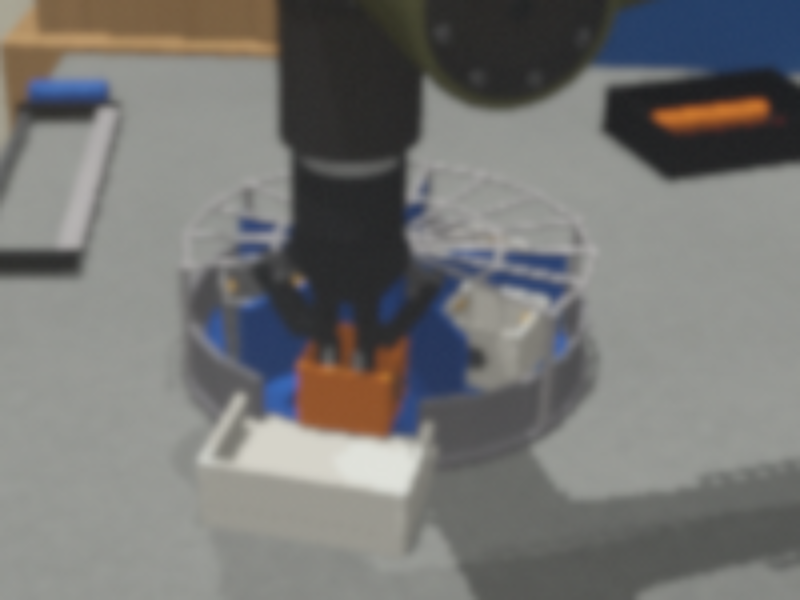

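Request:
drive_tool(moves=[{"rx":0,"ry":0,"tz":0,"tx":0.006,"ty":0.03,"rz":0,"claw":0.14},{"rx":0,"ry":0,"tz":0,"tx":0.012,"ty":0.06,"rz":0,"claw":0.14},{"rx":0,"ry":0,"tz":-0.002,"tx":0.018,"ty":0.09,"rz":0,"claw":0.14},{"rx":0,"ry":0,"tz":-0.004,"tx":0.024,"ty":0.12,"rz":0,"claw":0.14},{"rx":0,"ry":0,"tz":-0.004,"tx":0.029,"ty":0.15,"rz":0,"claw":0.14}])

```text
clock: 8.3
tool_pos: [0.5682, 0.0531, 0.0441]
ee_rot: [-1.571, -0.0, 2.96]
contact_force: [-0.3, -2.0, 1.4]
finger_gap: 0.0119
```

Run:
```python
from h import *
c=camera("side");cv2.imwrite("pics/s8.png",cv2.resize(c["frame"][80:230,180:380,::-1],None,fx=4,fy=4))
```

```text
(no output)
```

View pics/s8.png

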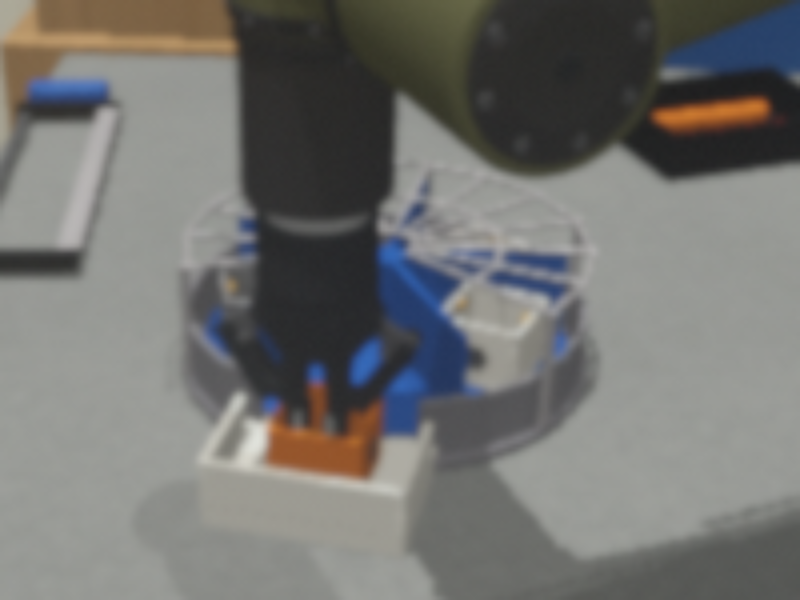

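Request:
drive_tool(moves=[{"rx":0,"ry":0,"tz":0,"tx":0.002,"ty":0.01,"rz":0,"claw":0.14},{"rx":0,"ry":0,"tz":0,"tx":0.004,"ty":0.018,"rz":0,"claw":0.14},{"rx":0,"ry":0,"tz":0,"tx":0.005,"ty":0.024,"rz":0,"claw":0.14},{"rx":0,"ry":0,"tz":0,"tx":0.006,"ty":0.028,"rz":0,"claw":0.14},{"rx":0,"ry":0,"tz":0,"tx":0.006,"ty":0.032,"rz":0,"claw":0.14}])

```text
clock: 8.98
tool_pos: [0.5711, 0.068, 0.0443]
ee_rot: [-1.571, -0.0, 2.96]
contact_force: [0.5, -2.8, -0.4]
finger_gap: 0.012
```

Request:
drive_tool(moves=[{"rx":0,"ry":0,"tz":0,"tx":0,"ty":0.004,"rz":0,"claw":0.14},{"rx":0,"ry":0,"tz":0,"tx":0.001,"ty":0.006,"rz":0,"claw":0.14},{"rx":0,"ry":0,"tz":0,"tx":0.001,"ty":0.008,"rz":0,"claw":0.14},{"rx":0,"ry":0,"tz":0,"tx":0.002,"ty":0.01,"rz":0,"claw":0.14},{"rx":0,"ry":0,"tz":0,"tx":0.002,"ty":0.01,"rz":0,"claw":0.14}])

```text
clock: 9.6
tool_pos: [0.571, 0.0683, 0.0444]
ee_rot: [-1.562, -0.002, 2.958]
contact_force: [-2.0, -16.9, 0.9]
finger_gap: 0.012
```

Run:
```python
from h import *
c=camera("side");cv2.imwrite("pics/s9.png",cv2.resize(c["frame"][130:230,200:330,::-1],None,fx=6,fy=6,interpolation=cv2.INTER_CUBIC))
print(bot.read_state()["contact_force"])
```

```text
[ -1.8224939  -17.58488966   1.96685967]
```

View pics/s9.png

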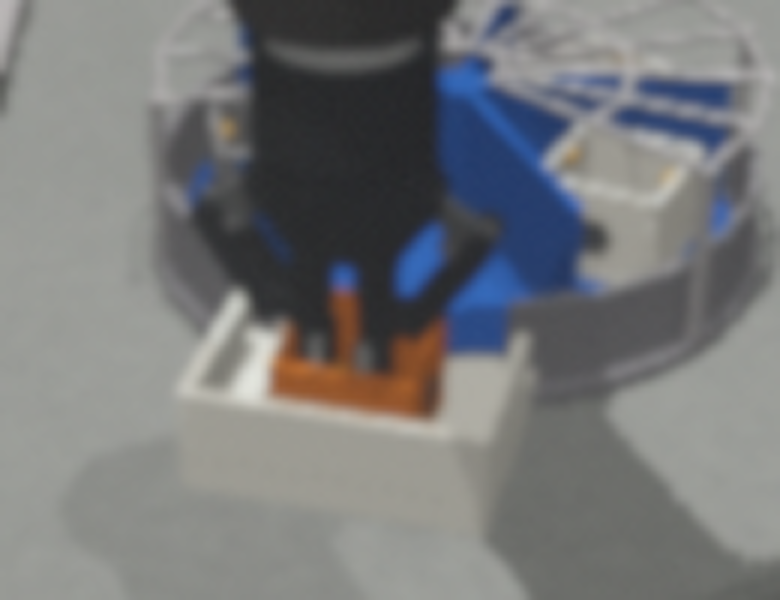

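Request:
drive_tool(moves=[{"rx":0,"ry":0,"tz":0,"tx":-0.003,"ty":-0.015,"rz":0,"claw":0.14},{"rx":0,"ry":0,"tz":0,"tx":-0.006,"ty":-0.034,"rz":0,"claw":0.14},{"rx":0,"ry":0,"tz":0,"tx":-0.006,"ty":-0.034,"rz":0,"claw":0.14},{"rx":0,"ry":0,"tz":0.06,"tx":-0.006,"ty":-0.034,"rz":0,"claw":0.14},{"rx":0,"ry":0,"tz":0.16,"tx":-0.006,"ty":-0.034,"rz":0,"claw":0.14}])

```text
clock: 10.28
tool_pos: [0.568, 0.0562, 0.1233]
ee_rot: [-1.569, -0.004, 2.961]
contact_force: [1.2, -0.5, 0.1]
finger_gap: 0.0119
```

Request:
drive_tool(moves=[{"rx":0,"ry":0,"tz":0.1,"tx":0,"ty":0,"rz":0,"claw":0.14},{"rx":0,"ry":0,"tz":0.2,"tx":0,"ty":0.06,"rz":0,"claw":0.14},{"rx":0,"ry":0,"tz":0.25,"tx":-0.05,"ty":0.16,"rz":0,"claw":0.14},{"rx":0,"ry":0,"tz":0.25,"tx":-0.1,"ty":0.26,"rz":0,"claw":0.14},{"rx":0,"ry":0,"tz":0.25,"tx":-0.15,"ty":0.36,"rz":0,"claw":0.14}])

```text
clock: 10.9
tool_pos: [0.4931, 0.238, 0.2499]
ee_rot: [-1.572, 0.0, 2.96]
contact_force: [1.5, 0.2, -0.0]
finger_gap: 0.0121
```

Run:
```python
from h import *
c=camera("side");cv2.imwrite("pics/s10.png",cv2.resize(c["frame"][130:230,200:330,::-1],None,fx=6,fy=6,interpolation=cv2.INTER_CUBIC))
c=camera("top");f=c["frame"]
cv2.imwrite("pics/t10.png",f[:,:,::-1])
cv2.imwrite("pics/crop10.png",cv2.resize(f[110:280,250:450,::-1],None,fx=4,fy=3.5,interpolation=cv2.INTER_CUBIC))
```

```text
(no output)
```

View pics/s10.png

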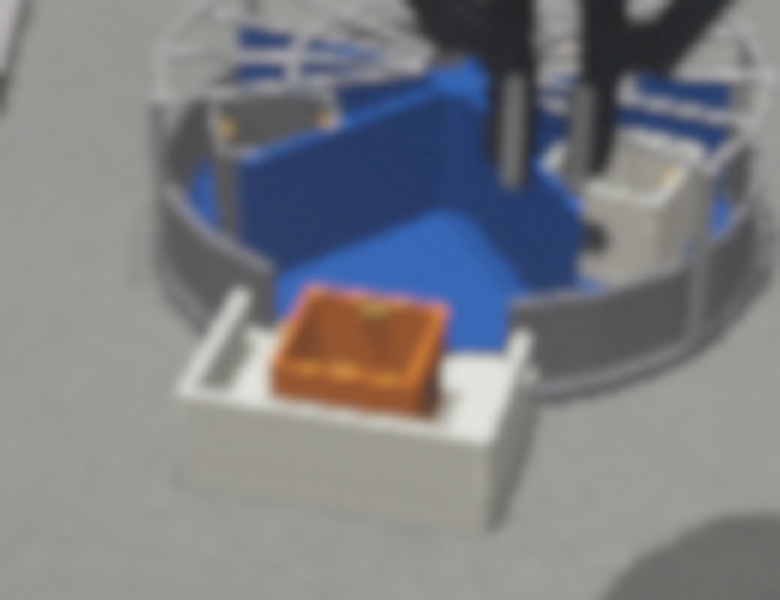

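View pics/crop10.png

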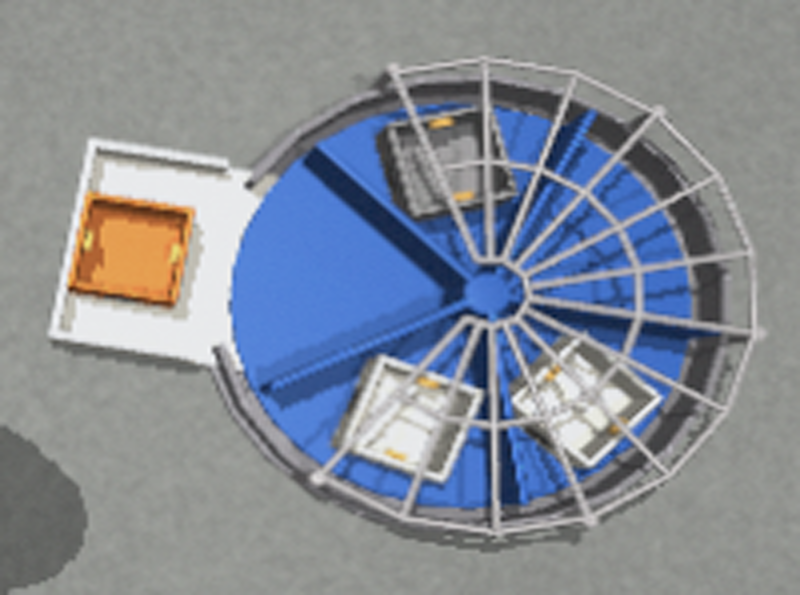

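View pics/t10.png

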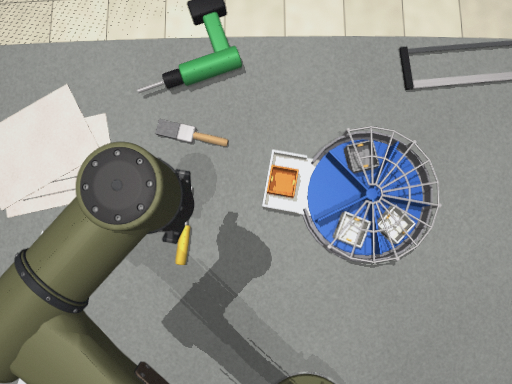

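Run:
```python
from h import *
c=camera("top");f=c["frame"];H=np.array([.532,-.149])
h=cv2.cvtColor(f,cv2.COLOR_RGB2HSV)
m=cv2.inRange(h,(3,130,60),(22,255,255));m[:,:255]=0;m[:,310:]=0;m[:150]=0;m[215:]=0
pts=np.argwhere(m)[:,::-1].astype(float)
w=ray(c,pts,.069)[:,:2]
r=cv2.minAreaRect(w.astype(np.float32)*1000);print(r)
d=np.array(r[0])/1000-H;u=np.array([np.cos(np.radians(79.7)),np.sin(np.radians(79.7))])
print(d@u,d@[u[1],-u[0]])
```

```text
((565.5194091796875, 51.9583854675293), (63.25049591064453, 65.89340209960938), 79.37397003173828)
0.20371329331950275 -0.0029525592955328
```

```bash
python3 -c "
from cell import bot
print(bot.finish_job())"
```

```text
the job is handed in; nothing more can be done
None
```

The orange box is on the tray, upright and against the end stop, and the job is handed in at about 11 s of the 58 s allowed.

**What I did:** I turned the bin about 138° clockwise in two strokes, with the closed fingers pushing on partition tops above the boxes. I then put the fingers inside the orange box and drew it through the outlet by its outer wall. The wrist force read about 17 N as the box met the stop; I then backed off and lifted clear.

**Last checks, from the final pictures:**
- **Position:** the box centre measures 203.7 mm from the axis. Flush against the stop would be 203 mm, and the camera calibration is good to about 2 mm. It sits 3 mm off the tray's centre line.
- **Alignment:** its sides are within about 0.3° of the tray's direction, and both views show it upright.
- **Other boxes:** the grey box and both white ones are still in the bin.
- **Bench items:** the brush is where it was. The arm hid the trunking offcut and part of the screwdriver in the last top view. I saw no sign they had moved, and the tool stayed 0.2 m or more above the bench on that side.

None of the checks failed. The guard circle I fitted from the image came out at 152 mm radius against the stated 158 mm. I put that down to judging the wire ends by eye; the centre and outlet direction it gave agreed with the tray and the partitions.

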